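Swing out the glass rest and run the strip onto it

TASK

On the cutting jig, push the folded sprung glass rest round near its free end, never with more than 15 N, until it goes past its over-centre point and snaps open against its outer stop. Then push the glass strip along the channel, out over the rest, until it meets the lip of the rest's stop, wherever that has been set, and press it gently home with about 5 N for a moment (never 10 N: the glass chips). Leave it lying flat and touching the lip, and disturb nothing else.

Things in the scene. Friction and masses are not known exactly. Their poses are not given: they have to be found in the camera images.
- jig: Fixed plywood cutting jig, a slab 280 x 160 mm, top face 40 mm above the table. Origin on the table under the middle of its outlet edge; +x points horizontally out of the outlet (the way the strip is pushed), +y to the left of that, z up; the slab spans x -280..0, y -80..80 mm
- channel_mouth (a point): Middle of the channel at the outlet edge, on the jig's top (40 mm above its origin). The channel is 64 mm wide, along the jig's x from -240 to 0 mm, between two aluminium rails 8 mm wide and 6 mm high
- rest (a joint): Swing of the sprung rest about its upright hinge: 0 = folded (arm along the jig's -y, past its side), 1.571 = out (arm along the jig's +x); grows counter-clockwise from above. Spring moment about 0.9 N m at the folded stop, falling evenly to nothing at 0.9 rad (over-centre), then driving it out with up to 0.7 N m. Pushed 100 mm from the hinge it takes about 9 N
- rest_pivot (a point): On the rest's hinge axis (x = 15, y = -45 mm of the jig), 39 mm above the table, level with the rest's top. The arm is a steel bar 22 mm wide, 9 to 39 mm above the table, reaching 127 mm from the hinge, its middle line through the hinge. Push its bare side, the one facing the jig's slab when folded (clockwise side)
- rest_end (a point): Middle of the arm's free end, on its top, 127 mm from the hinge. On the arm's counter-clockwise side a flat shelf, 65 to 127 mm from the hinge, reaches 91 mm from the arm's middle line; its top is 39 mm above the table, 1 mm lower than the jig's top, so that the strip slides over it
- stop: Stop on the rest's shelf: a small post and, in front of it on two rods, an upright lip plate 62 mm wide whose top is 57 mm above the table. Origin at the foot of the post, 117 mm from the hinge along the arm; x points along the arm away from the hinge. The lip's face stands 13 to 39 mm in front of the origin (it is screwed fast at an unmeasured setting): once out, 93 to 119 mm beyond the outlet
- strip: Loose glass strip 170 x 60 x 10 mm, about 0.26 kg, lying on the jig in the channel, long side (x) along the jig's x. Origin in the middle of its underside. It drags with roughly 1 to 2.5 N. Once it touches the lip, the stop's rubber mount gives 1 mm per 6 N; a hard push folds the rest back
- strip_front (a point): Middle of the strip's leading end face (the one to meet the lip), 5 mm above its underside
- strip_rear (a point): Middle of the strip's trailing end face, the one to push, 5 mm above its underside
- frit_jar: Bystander: small glass jar, 30 mm wide, 50 mm high, on the jig beside the channel (+y side). Origin under its middle
- cutter: Bystander: glass cutter tool, about 140 x 12 x 10 mm, lying on the jig beside the channel (-y side)
- glue_bottle: Bystander: glue bottle, 36 mm wide, 100 mm high, on the table just outside the rest's sweep. Origin under its middle
- spray_bottle: Bystander: white spray bottle, 58 mm wide, 190 mm high, on the table. Origin under its middle
- frit_cup: Bystander: clear cup, 70 mm wide, 45 mm high, on the table. Origin under its middle
- pliers: Bystander: glass pliers, about 180 mm long, 15 mm high, lying on the table
- offcut: Bystander: square green glass offcut 60 x 60 x 6 mm, lying on the table
There are look-alikes about, which are no part of the job. Of the things that look like the strip, the largest one is meant.

How it is judged:
By the outcome, as a careful person would: the job done as asked, in the order asked, and still so for the second after the job is handed in, with the robot touching nothing.
It also fails if it takes over 64 s, if anything falls off the work surface, if the arm or the gripper's body presses on something with over 40 N, if the wrist force passes 120 N, or if a joint passes its speed limit or range.

ROBOT

A 6-joint arm with a two-finger parallel gripper is mounted at the origin on the work surface. World frame = base frame: x ahead of the robot, y to its left, z up, the work surface at z = 0. Lengths are in m, angles in degrees, forces in N, time in s.
With the tool pointing down it reaches from about 0.3 to 0.75 m from the base axis. Payload 8.5 kg.
Tool frame: the origin (TCP) lies midway between the tips of the shut fingers; the grasp point (between the pads) lies env.tcp_to_grasp behind it (env.tcp_to_grasp is the distance from the TCP to the grasp point, in m); z points along the fingers, y is the line along which they close (so a half turn about z gives the same grasp; the last joint's range is limited). The gripper opens to 85 mm and grips with 20 to 120 N. Pads are 22 mm wide; open, the fingers measure 114 mm over their backs; the gripper's body (76 mm by 85 mm) begins 54 mm behind the grasp point. The pads swing forward as they close: fully open they stand 13 mm farther back than shut.
Start: joints at [53.325, 21.807, 74.336, -0, 83.858, -12.336], TCP at [0.227, 0.501, 0.231] pointing down, gripper open.
Joint ranges: [-178.18, 178.18], [-50.72, 133.34], [12.68, 142.11], [-81.47, 261.47], [9.98, 163.14], [-165.26, 165.26]. Speed limits (degrees/s): [136.94, 136.94, 180, 180, 180, 180].

INTERFACE

Orientations are given as a 3x3 rotation matrix whose columns are the frame's x, y, z axes.
In Python, from rig import observe, optics, job, env gives the robot as it stands. The module is installed in compiled form; this text tells all that it offers.
- The arm moves only by the shell command python3 -m jog 'ROWS' [FORCE]. ROWS is JSON, a list of rows, each a list of 7 numbers: the turn, a rotation vector about the tool's x, y, z in rad, then the shift along the tool's x, y, z in m, then the opening in per cent of the stroke, from 0 (shut) to 100 (fully open). A call has 1 to 10 rows; each row shifts and turns the commanded pose from where the row before left it, along the tool's axes as they then stand; what a row does not reach is not made up. A row lasts 1/8 s, in which the tool goes at most 62.5 mm and 10.7 degrees, less where a joint would pass 70% of its speed; a pose out of reach is approached as far as the arm can. A call is refused whole if a number of a shift passes 0.0625 or a number of a turn 0.188, either way. A call with a gripper value outside its range is refused whole. The fingers move at their own pace and stop on an object; FORCE is the grip in N (left out, the last holds). Time passes only in rows, so rows that do not move let the fingers close. It gives the time, the measured TCP pose, the force, the opening and the grip force at its end, in the units of the state.
- observe(): the state, without advancing time (a new reading comes with each control period).
- optics.get_image(name): name is "scene" or "top"; returns a dict with "pixels" (480x640x3 uint8, red, green, blue), "mtx" (3x3 intrinsics, pixels), "dist_coeffs" ([k1, k2, p1, p2, k3] as OpenCV has them; the pictures are not rectified), "rvec" (rotation vector, rad) and "tvec" (3), from world to camera coordinates, as OpenCV has them. Camera axes: x right, y down, z forward; pixel columns grow to the right and rows downward; lengths in m; the calibration is good to about 2 mm. A picture is of the moment at which its call begins. There is no depth.
- job.close_job(): hands the job in; it is judged then, once.
The state is a dict: "time_s": time; "q": joint angles; "qvel": joint speeds; "joint_efforts": joint torques, N m; "position": TCP position; "tool_rot": TCP orientation; "ft_force": force on the tool from outside, world axes, zero at the start; "wrist_torque": the same for the moment, N m; "grip_width": finger opening in m; "gripper_force": force on a finger pad.
Only numpy, scipy, OpenCV 4.12 (cv2) and the standard library are available. Lean on these libraries where they do the work, as an engineer would, in place of code of your own. Each camera call takes 0.05 s, during which the arm holds its last target. There are 200 camera calls.

## Working session

There is one attempt and no reset: what is moved stays moved. The work goes in short steps, Python scripts to look and compute and a shell command to move; the robot and the scene stay as the last step left them, time stands still between calls to the robot, and variables do not carry over. Pictures are saved under pics/ and viewed, at most 10 in all, crops included, and the job is handed in when it is done.

```bash
mkdir -p pics
python3 - <<'E'
from rig import observe, optics, env
import cv2
s=observe(); print(s['time_s'],s['position'],s['tool_rot'],s['ft_force'],s['grip_width'],env.tcp_to_grasp)
for n in('scene','top'):
    d=optics.get_image(n); cv2.imwrite(f'pics/{n}0.png',d['pixels'][:,:,::-1]); print(d['mtx'],d['dist_coeffs'],d['rvec'],d['tvec'])
E
```

```text
0.0 [0.22650651 0.50086902 0.23072834] [[-9.11119041e-01  4.12142427e-01 -8.44241372e-04]
 [ 4.12143185e-01  9.11118368e-01 -1.14657530e-03]
 [ 2.96651492e-04 -1.39261492e-03 -9.99998986e-01]] [-0.17348349  0.84166005 -0.23369643] 0.08537966912882981 0.0187
[[480.87410816   0.         318.15781336]
 [  0.         480.87410816 238.86176396]
 [  0.           0.           1.        ]] [-0.04054891  0.          0.          0.          0.        ] [ 1.62176396  1.93798229 -0.78384638] [ 0.13521722 -0.28537685  1.34497304]
[[592.81346468   0.         324.18645968]
 [  0.         592.81346468 236.97948858]
 [  0.           0.           1.        ]] [-0.15993711  0.          0.          0.          0.        ] [ 2.25001691 -1.95539136  0.19108108] [-0.11583197  0.49590558  1.11961949]
```

View pics/scene0.png

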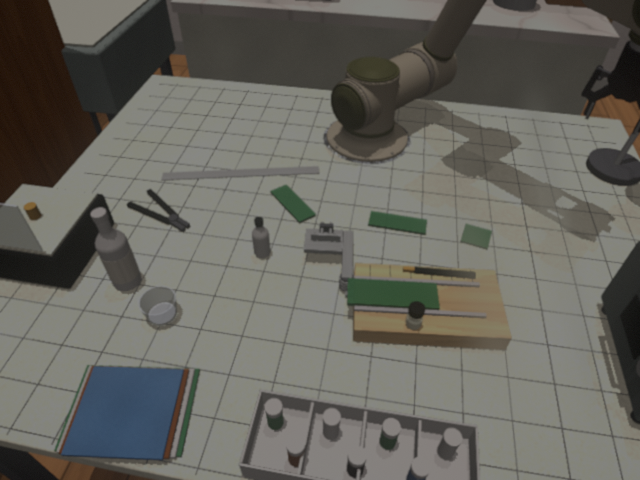

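View pics/top0.png

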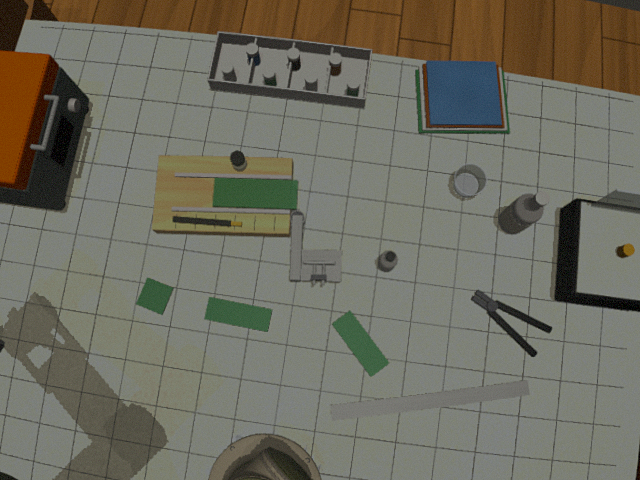

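Scene view: the jig is at (430,300) with the green strip at (393,293), and the folded rest is at (345,250). Top view: slab spans about (155..293, 155..236), strip (213..298, 178..208), hinge near (297,213), arm down to (297,280), shelf to (341,265), glue bottle (388,260). Next I'll measure these.

```bash
cat > h.py <<'E'
import numpy as np, cv2
from rig import observe, optics, env
def ray(d,uv,z):
    R=cv2.Rodrigues(np.array(d['rvec'],float))[0]; t=np.array(d['tvec'],float).ravel()
    p=cv2.undistortPoints(np.array(uv,float).reshape(-1,1,2),np.array(d['mtx']),np.array(d['dist_coeffs'])).reshape(-1,2)
    v=np.c_[p,np.ones(len(p))]@R; c=-R.T@t
    return c+v*((z-c[2])/v[:,2])[:,None]
def proj(d,P): return cv2.projectPoints(np.array(P,float).reshape(-1,1,3),np.array(d['rvec'],float),np.array(d['tvec'],float),np.array(d['mtx']),np.array(d['dist_coeffs']))[0].reshape(-1,2)
def big(m,roi):
    k=np.zeros_like(m); x0,y0,x1,y1=roi; k[y0:y1,x0:x1]=m[y0:y1,x0:x1]
    k=cv2.morphologyEx(k,cv2.MORPH_OPEN,np.ones((3,3),np.uint8))
    return max(cv2.findContours(k,cv2.RETR_EXTERNAL,cv2.CHAIN_APPROX_NONE)[0],key=cv2.contourArea)
def rect(d,c,z):
    P=ray(d,c.reshape(-1,2),z)[:,:2]*1000
    return cv2.minAreaRect(P.astype(np.float32))
E
python3 - <<'E'
from h import *
d=optics.get_image('top'); hsv=cv2.cvtColor(d['pixels'],cv2.COLOR_RGB2HSV)
wood=cv2.inRange(hsv,(14,70,90),(32,255,255)); green=cv2.inRange(hsv,(45,80,30),(90,255,255))
c=big(cv2.morphologyEx(wood|green,cv2.MORPH_CLOSE,np.ones((9,9))),(140,140,310,245))
print('wood bbox',cv2.boundingRect(c),rect(d,c,.04))
print(cv2.boxPoints(rect(d,c,.04)))
g=big(green,(140,140,310,245)); r=rect(d,g,.05); print('strip',r,cv2.boxPoints(r))
d2=optics.get_image('scene'); h2=cv2.cvtColor(d2['pixels'],cv2.COLOR_RGB2HSV)
g2=big(cv2.inRange(h2,(45,80,30),(90,255,255)),(335,270,520,350)); r=rect(d2,g2,.05);print('strip scene',r,cv2.boxPoints(r))
im=cv2.resize(d['pixels'][140:300,140:410],None,fx=2.96,fy=2.96,interpolation=cv2.INTER_CUBIC)
cv2.imwrite('pics/c1.png',im[:,:,::-1])
E
```

```text
wood bbox (152, 155, 145, 79) ((570.9151611328125, 167.59507751464844), (160.17288208007812, 291.97637939453125), 6.227810382843018)
[[475.46426  304.03378 ]
 [507.13846   13.780517]
 [666.3661    31.156372]
 [634.6919   321.40964 ]]
strip ((577.2593994140625, 105.60258483886719), (59.6639518737793, 167.6203155517578), 5.980235576629639) [[538.858    185.84857 ]
 [556.3216    19.14047 ]
 [615.6608    25.356598]
 [598.1972   192.0647  ]]
strip scene ((580.87158203125, 105.34381866455078), (56.665531158447266, 166.447021484375), 5.466509819030762) [[544.73944  185.48975 ]
 [560.5959    19.799713]
 [617.0037    25.197891]
 [601.1473   190.88792 ]]
```

View pics/c1.png

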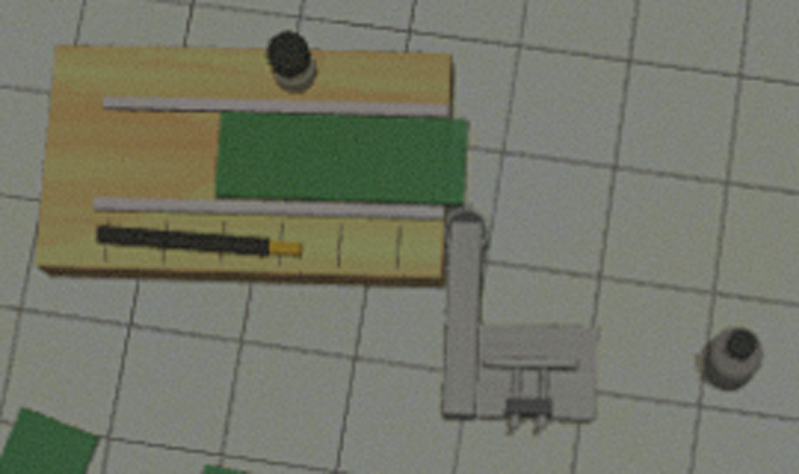

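Crop shows: slab-top corners at crop (452,55), (443,268), (54,46), (40,267); hinge (466,218), arm end (460,416), shelf to (597,420), lip (530,362), glue bottle cap (741,342). Fitting the jig frame from these and checking it against the rest.

```bash
cat >> h.py <<'E'
C=lambda x,y:(140+x/2.96,140+y/2.96)
E
python3 - <<'E'
from h import *
d=optics.get_image('top')
P=ray(d,[C(452,55),C(443,268),C(54,46),C(40,267)],.04)[:,:2]*1000
print(P, [np.linalg.norm(P[i]-P[j]) for i,j in((0,1),(2,3),(0,2),(1,3))])
M=np.array([[0,80],[0,-80],[-280,80],[-280,-80]],float)
A,B=M-M.mean(0),P-P.mean(0); th=np.arctan2((A[:,0]*B[:,1]-A[:,1]*B[:,0]).sum(),(A*B).sum())
R=np.array([[np.cos(th),-np.sin(th)],[np.sin(th),np.cos(th)]]); o=P.mean(0)-R@M.mean(0)
print('th',np.degrees(th),'o',o,'resid',P-(M@R.T+o))
J=lambda uv,z:((ray(d,uv,z)[:,:2]*1000)-o)@R
print('hinge,end,shelf corner,armleft end',J([C(466,216),C(460,416),C(597,420),C(443,416)],.039))
print('lip top',J([C(484,362),C(577,365)],.057),'glue',J([C(741,342)],.1), 'jar',J([C(290,52)],.05+.04))
print('strip corners',J([C(220,111),C(468,119),C(465,205),C(216,198)],.05))
s=observe(); print('tcp jig',R.T@(s['position'][:2]*1000-o),'toolx ang in jig',np.degrees(np.arctan2(*s['tool_rot'][[1,0],0])-th))
W=lambda x,y:R@[x,y]+o
print('push start W',W(-11,-155),W(15,-45))
# check vs scene camera
d2=optics.get_image('scene')
for n,p,z in(('out+y',(0,80),.04),('end',(15,-172),.039),('pivot',(15,-45),.039)): print(n,proj(d2,[[*(W(*p)/1000),z]]))
np.savez('jig.npz',R=R,o=o)
E
```

```text
[[662.65144291  41.68217203]
 [512.54712919  24.80646733]
 [632.541528   321.3732605 ]
 [475.00116348 298.8383996 ]] [np.float64(151.04997320664015), np.float64(159.14391728137906), np.float64(281.3071487658707), np.float64(276.59211746488006)]
th -82.9533944058916 o [587.86004843  32.73253796] resid [[-4.60434089 -0.8644988 ]
 [ 4.08281614  1.88806225]
 [-0.36479074  0.94151586]
 [ 0.8863155  -1.9650793 ]]
hinge,end,shelf corner,armleft end [[  13.12114174  -39.17001162]
 [  12.7082648  -175.71347201]
 [ 103.61562792 -176.83941739]
 [   1.41497464 -175.91718778]]
lip top [[  28.55603281 -142.02170916]
 [  89.64572531 -142.99291908]] glue [[ 192.9733297  -133.38493715]] jar [[-104.48205202   59.00851719]]
strip corners [[-157.27970435   29.78541042]
 [  13.23614412   26.13403362]
 [  12.85427267  -34.25441251]
 [-156.38809848  -31.78733855]]
tcp jig [-509.04965906 -301.090756  ] toolx ang in jig 238.61425636946086
push start W [432.68136787  24.63456912] [545.04009719  12.32538783]
out+y [[352.95591148 329.76492452]]
end [[346.03622706 230.19471041]]
pivot [[345.3311448  275.72730867]]
```

Run:
```python
from h import *
d=optics.get_image('top'); hsv=cv2.cvtColor(d['pixels'],cv2.COLOR_RGB2HSV)
w=cv2.inRange(hsv,(12,60,95),(34,255,255))
def fit(pts,z=.04):
    P=(ray(d,pts,z)[:,:2]*1000)
    for _ in range(3):
        vx,vy,x,y=cv2.fitLine(P.astype(np.float32),cv2.DIST_HUBER,0,.01,.01).ravel()
        r=abs((P[:,0]-x)*vy-(P[:,1]-y)*vx); P=P[r<max(2*np.median(r),.5)]
    a=np.degrees(np.arctan2(vy,vx)); return a,np.array([x,y]),len(P),r.mean()
top=[(c,np.where(w[145:175,c])[0][0]+144.5) for c in range(165,288) if not 225<c<250 and w[145:175,c].any()]
bot=[(c,np.where(w[222:245,c])[0][-1]+222.5) for c in range(165,285) if w[222:245,c].any()]
rt=[(np.where(w[r,270:300])[0][-1]+270.5,r) for r in list(range(161,172))+list(range(215,230)) if w[r,270:300].any()]
lf=[(np.where(w[r,145:170])[0][0]+144.5,r) for r in range(162,228)]
L={k:fit(v) for k,v in dict(top=top,bot=bot,rt=rt,lf=lf).items()}
for k,v in L.items(): print(k,v)
print('right edge cols',[(a-.0,b) for a,b in rt][::3])
# rails: bright low-sat between
g=cv2.cvtColor(d['pixels'],cv2.COLOR_RGB2GRAY)
print('row 260 gray',g[260,285:305].tolist()); print('row 240',g[240,285:310].tolist()); print('col 297 gray',g[270:290,297].tolist())
print('strip sides'); gr=cv2.inRange(hsv,(45,80,30),(90,255,255))
print(fit([(c,np.where(gr[170:215,c])[0][0]+169.5) for c in range(218,292)],.05),fit([(c,np.where(gr[170:215,c])[0][-1]+170.5) for c in range(218,292)],.05))
print(fit([(np.where(gr[r,205:305])[0][0]+204.5,r) for r in range(183,203)],.05),fit([(np.where(gr[r,205:305])[0][-1]+205.5,r) for r in range(183,203)],.05))
```

```text
top (np.float32(-83.297386), array([646.97754, 204.9921 ], dtype=float32), 63, np.float64(0.26468746655879444))
bot (np.float32(-83.71951), array([491.54654, 155.95139], dtype=float32), 106, np.float64(0.45404654474995826))
rt (np.float32(6.794663), array([600.43365 ,  36.217228], dtype=float32), 24, np.float64(0.21881267111571034))
lf (np.float32(6.1023135), array([548.3711, 312.0339], dtype=float32), 54, np.float64(0.4342573269453267))
right edge cols [(np.float64(291.5), 161), (np.float64(291.5), 164), (np.float64(291.5), 167), (np.float64(291.5), 170), (np.float64(289.5), 216), (np.float64(289.5), 219), (np.float64(289.5), 222), (np.float64(289.5), 225), (np.float64(288.5), 228)]
row 260 gray [127, 127, 127, 127, 116, 91, 115, 115, 117, 116, 113, 111, 112, 112, 113, 101, 87, 111, 113, 107]
row 240 [131, 127, 127, 127, 128, 121, 99, 116, 113, 114, 112, 114, 112, 110, 110, 114, 90, 77, 123, 128, 127, 127, 129, 130, 129]
col 297 gray [113, 113, 113, 116, 115, 112, 116, 114, 120, 105, 63, 63, 115, 129, 130, 130, 129, 131, 128, 126]
strip sides
(np.float32(-84.20814), array([606.9785 , 109.44908], dtype=float32), 46, np.float64(0.34143179169987736)) (np.float32(-84.07222), array([544.75183 , 126.967995], dtype=float32), 47, np.float64(0.32702391547814175))
(np.float32(3.7147522), array([568.46173, 188.70688], dtype=float32), 13, np.float64(0.33650996327697175)) (np.float32(8.639427), array([588.9391  ,  22.055624], dtype=float32), 19, np.float64(0.0006114337200390726))
```

Run:
```python
from h import *
d=optics.get_image('top'); th=np.radians(-83.6)
R=np.array([[np.cos(th),-np.sin(th)],[np.sin(th),np.cos(th)]]); o=np.array([585.7,34.5]); np.savez('jig.npz',R=R,o=o)
J=lambda uv,z:((ray(d,uv,z)[:,:2]*1000)-o)@R
print('arm L/R edges @260,@240',J([(290.3,260),(300.3,260),(290.8,240),(301,240)],.039),'end',J([(297,279.5)],.039))
print('hinge,shelf corner',J([C(466,216),C(597,420)],.039),'lip top',J([C(484,362),C(577,365)],.057),'glue',J([C(741,342)],.1))
W=lambda x,y:R@[x,y]+o
s=observe(); print('tcp jig',R.T@(s['position'][:2]*1000-o),'tool in jig\n',np.round(np.block([[R,np.zeros((2,1))],[np.zeros((1,2)),1]]).T@s['tool_rot'],3))
for p in((-40,-150),(-11,-150),(-175,0)): print(p,W(*p))
d2=optics.get_image('scene')
for n,p,z in(('out+y',(0,80),.04),('end',(15,-172),.039),('pivot',(15,-45),.039),('shelf',(106,-172),.039)): print(n,proj(d2,[[*(W(*p)/1000),z]]),proj(d,[[*(W(*p)/1000),z]]))
im=cv2.resize(d2['pixels'][210:350,240:520],None,fx=2.857,fy=2.857,interpolation=cv2.INTER_CUBIC)
for p,z in(((0,80),.04),((15,-172),.039),((15,-45),.039),((106,-172),.039),((4,-172),.039),((0,-80),.04),((-280,-80),.04),((13.8,30),.05)):
  u=(proj(d2,[[*(W(*p)/1000),z]])[0]-[240,210])*2.857; cv2.circle(im,(int(u[0]),int(u[1])),3,(255,0,0),-1)
cv2.imwrite('pics/c2.png',im[:,:,::-1])
```

```text
arm L/R edges @260,@240 [[   5.05482761 -133.04895795]
 [  24.83376697 -132.48525259]
 [   4.45147503  -92.74122834]
 [  24.75886965  -92.17683535]] end [[  19.74553631 -171.46026898]]
hinge,shelf corner [[  15.55957129  -37.06987342]
 [ 107.6019157  -173.709268  ]] lip top [[  32.15417704 -139.74083627]
 [  93.25093963 -140.02257756]] glue [[ 196.4635366  -129.24913922]]
tcp jig [-503.66502612 -304.80617208] tool in jig
 [[-0.511 -0.859  0.   ]
 [-0.859  0.511 -0.   ]
 [ 0.    -0.    -1.   ]]
(-40, -150) [432.17605484  57.53037694]
(-11, -150) [435.40865387  28.71110728]
(-175, 0) [566.19293686 208.40938585]
out+y [[353.58650089 328.87642862]] [[292.05738207 157.30509976]]
end [[347.89629958 229.5885355 ]] [[294.57832931 279.70267672]]
pivot [[346.63536694 274.96385516]] [[297.00303847 216.80467188]]
shelf [[305.53620313 227.51539577]] [[340.89378205 281.0050133 ]]
```

View pics/c2.png

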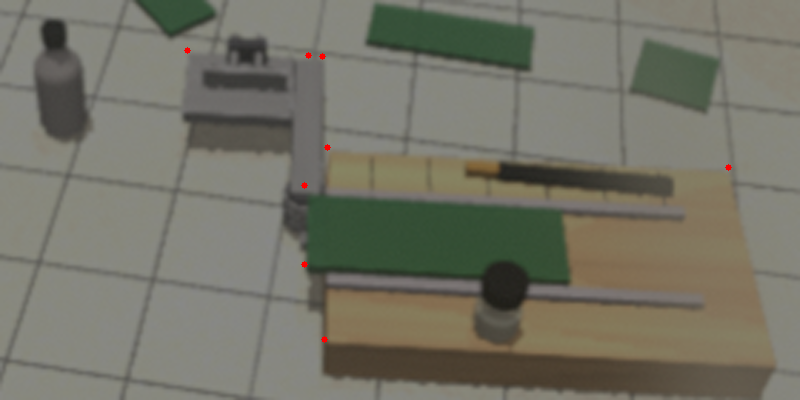

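The frame fits both views: slab 280×160, arm side at x≈4.5, end y≈-172, shelf corner (107,-173). The lip is at y≈-140, so it will stand about 110 mm beyond the outlet once out. The tool needs about +1.035 rad about z, with fingers shut.

```bash
python3 -m jog '[[0,0,0.1725,0,0,0,0],[0,0,0.1725,0,0,0,0],[0,0,0.1725,0,0,0,0],[0,0,0.1725,0,0,0,0],[0,0,0.1725,0,0,0,0],[0,0,0.1725,0,0,0,0],[0,0,0,0,0,0,0]]'
cat >> h.py <<'E'
_j=np.load('jig.npz') if __import__('os').path.exists('jig.npz') else None
def st():
    s=observe(); R=_j['R']; p=R.T@(s['position'][:2]*1000-_j['o']); f=R.T@np.array(s['ft_force'])[:2]
    x=R.T@s['tool_rot'][:2,0]; print('t %.2f jig %.1f %.1f z %.1f'%(s['time_s'],*p,s['position'][2]*1000),'toolx ang %.2f'%np.degrees(np.arctan2(x[1],x[0])),'F jig',f.round(2),round(s['ft_force'][2],2),'w',round(s['grip_width']*1000,1),'q',np.round(s['q'],0))
E
python3 -c "from h import *; st()"
```

```text
time_s: 1.32
position: [0.2267, 0.5011, 0.2313]
tool_rot: [[-0.112, 0.994, 0.0], [0.994, 0.112, -0.0], [-0.0, -0.0, -1.0]]
ft_force: [0.5, -0.9, -0.2]
grip_width: 0.0002
gripper_force: 0.0
t 1.32 jig -503.7 -304.8 z 231.3 toolx ang -179.95 F jig [0.97 0.37] -0.2 w 0.2 q [53. 22. 74. -0. 84. 47.]
```

```bash
python3 -m jog '[[0,0,0,-0.058,0.0194,0,0],[0,0,0,-0.058,0.0194,0,0],[0,0,0,-0.058,0.0194,0,0],[0,0,0,-0.058,0.0194,0,0],[0,0,0,-0.058,0.0194,0,0],[0,0,0,-0.058,0.0194,0,0],[0,0,0,-0.058,0.0194,0,0],[0,0,0,-0.058,0.0194,0,0],[0,0,0,0,0,0,0]]'; python3 -c "from h import *; st()"
```

```text
time_s: 2.45
position: [0.4337, 0.0539, 0.2312]
tool_rot: [[-0.109, 0.994, 0.0], [0.994, 0.109, -0.0], [-0.0, 0.0, -1.0]]
ft_force: [0.3, 0.2, -0.5]
grip_width: -0.0001
gripper_force: 0.0
t 2.45 jig -36.2 -148.9 z 231.2 toolx ang 179.85 F jig [-0.17  0.35] -0.48 w -0.1 q [ -9.  10.  91.  -0.  79. -15.]
```

```bash
python3 -m jog '[[0,0,0,0,-0.006,0.05,0],[0,0,0,0,0,0.05,0],[0,0,0,0,0,0.05,0],[0,0,0,0,0,0.04,0],[0,0,0,0,0,0.02,0],[0,0,0,-0.015,0,0,0],[0,0,0,0,0,0,0],[0,0,0,0,0,0,0]]'; python3 -c "
from h import *; st()
d=optics.get_image('scene'); im=cv2.resize(d['pixels'][170:310,240:520],None,fx=2.857,fy=2.857,interpolation=cv2.INTER_CUBIC); cv2.imwrite('pics/c3.png',im[:,:,::-1])"
```

```text
time_s: 3.45
position: [0.4285, 0.0415, 0.0223]
tool_rot: [[-0.111, 0.994, 0.002], [0.994, 0.111, -0.0], [-0.001, 0.002, -1.0]]
ft_force: [0.5, 0.4, 0.1]
grip_width: 0.0002
gripper_force: 0.0
t 3.45 jig -24.4 -155.5 z 22.3 toolx ang 179.97 F jig [-0.38  0.57] 0.07 w 0.2 q [-10.  28. 109.   0.  43. -17.]
```

View pics/c3.png

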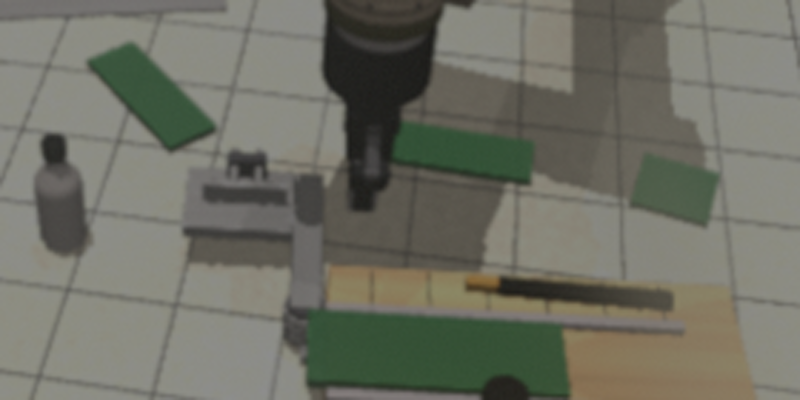

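The shut fingers hang at crop (362,195), beside the arm's bare side near its free end with a gap. Approaching slowly.

```bash
python3 -m jog '[[0,0,0,-0.003,0,0,0],[0,0,0,-0.003,0,0,0],[0,0,0,-0.003,0,0,0],[0,0,0,-0.003,0,0,0],[0,0,0,-0.0015,0,0,0],[0,0,0,-0.0015,0,0,0],[0,0,0,-0.0015,0,0,0],[0,0,0,0,0,0,0]]'; python3 -c "from h import *; st()"
```

```text
time_s: 4.5
position: [0.4299, 0.0251, 0.0213]
tool_rot: [[-0.111, 0.994, 0.0], [0.994, 0.111, -0.0], [-0.0, 0.0, -1.0]]
ft_force: [-0.3, 0.1, 0.2]
grip_width: 0.0002
gripper_force: 0.0
t 4.50 jig -8.0 -155.9 z 21.3 toolx ang 179.95 F jig [-0.11 -0.26] 0.18 w 0.2 q [-12.  28. 109.  -0.  43. -19.]
```

```bash
python3 -m jog '[[0,0,0,-0.001,0,0,0],[0,0,0,-0.001,0,0,0],[0,0,0,-0.001,0,0,0],[0,0,0,-0.001,0,0,0],[0,0,0,0,0,0,0]]'; python3 -c "from h import *; st()"
```

```text
time_s: 5.12
position: [0.43, 0.0221, 0.0213]
tool_rot: [[-0.11, 0.994, -0.0], [0.994, 0.11, 0.002], [0.002, -0.0, -1.0]]
ft_force: [0.1, 8.2, 1.3]
grip_width: 0.0
gripper_force: 3.9
t 5.12 jig -5.0 -156.1 z 21.3 toolx ang 179.94 F jig [-8.17  0.98] 1.26 w 0.0 q [-13.  28. 109.   0.  43. -19.]
```

In contact at about 8 N; now following the arc.

```bash
python3 -m jog '[[0,0,-0.02,-0.0022,-0.0004,0,0],[0,0,-0.03,-0.0033,-0.0006,0,0],[0,0,-0.03,-0.0033,-0.0006,0,0],[0,0,-0.03,-0.0033,-0.0006,0,0],[0,0,-0.03,-0.0033,-0.0006,0,0]]'; python3 -c "from h import *; st()"
```

```text
time_s: 5.75
position: [0.4299, 0.0063, 0.0213]
tool_rot: [[-0.249, 0.968, -0.0], [0.968, 0.249, 0.002], [0.002, 0.0, -1.0]]
ft_force: [1.2, 8.6, 1.1]
grip_width: -0.0
gripper_force: 3.7
t 5.75 jig 10.6 -158.0 z 21.3 toolx ang -171.98 F jig [-8.38  2.2 ] 1.1 w -0.0 q [-15.  28. 109.   0.  43. -30.]
```

```bash
python3 -m jog '[[0,0,-0.04,-0.00445,-0.0008,0,0],[0,0,-0.04,-0.00445,-0.0008,0,0],[0,0,-0.04,-0.00445,-0.0008,0,0],[0,0,-0.04,-0.00445,-0.0008,0,0],[0,0,-0.04,-0.00445,-0.0008,0,0],[0,0,-0.04,-0.00445,-0.0008,0,0],[0,0,-0.04,-0.00445,-0.0008,0,0],[0,0,-0.04,-0.00445,-0.0008,0,0]]'; python3 -c "from h import *; st()"
```

```text
time_s: 6.75
position: [0.4375, -0.029, 0.0213]
tool_rot: [[-0.542, 0.841, -0.0], [0.841, 0.542, 0.001], [0.001, 0.0, -1.0]]
ft_force: [0.1, 6.2, 0.9]
grip_width: 0.0003
gripper_force: 2.4
t 6.75 jig 46.6 -154.4 z 21.3 toolx ang -153.61 F jig [-6.14  0.75] 0.88 w 0.3 q [-19.  28. 108.   0.  44. -52.]
```

```bash
python3 -m jog '[[0,0,-0.04,-0.00445,-0.0008,0,0],[0,0,-0.04,-0.00445,-0.0008,0,0],[0,0,-0.04,-0.00445,-0.0008,0,0],[0,0,-0.04,-0.00445,-0.0008,0,0],[0,0,-0.04,-0.00445,-0.0008,0,0],[0,0,-0.04,-0.00445,-0.0008,0,0],[0,0,-0.04,-0.00445,-0.0008,0,0],[0,0,-0.04,-0.00445,-0.0008,0,0]]'; python3 -c "from h import *; st()"
```

```text
time_s: 7.75
position: [0.4557, -0.0604, 0.0212]
tool_rot: [[-0.779, 0.628, -0.001], [0.628, 0.779, 0.001], [0.001, 0.0, -1.0]]
ft_force: [-0.7, 1.7, 0.5]
grip_width: 0.0003
gripper_force: 0.8
t 7.75 jig 79.8 -139.7 z 21.2 toolx ang -135.27 F jig [-1.82 -0.53] 0.48 w 0.3 q [-22.  30. 105.   0.  46. -74.]
```

```bash
python3 -m jog '[[0,0,-0.04,-0.00445,-0.0008,0,0],[0,0,-0.04,-0.00445,-0.0008,0,0],[0,0,-0.04,-0.00445,-0.0008,0,0],[0,0,-0.04,-0.00445,-0.0008,0,0],[0,0,-0.04,-0.00445,-0.0008,0,0],[0,0,0,0,0,0,0],[0,0,0,0,0,0,0]]'; python3 -c "from h import *; st()
d=optics.get_image('scene'); im=cv2.resize(d['pixels'][190:330,240:520],None,fx=2.857,fy=2.857,interpolation=cv2.INTER_CUBIC); cv2.imwrite('pics/c4.png',im[:,:,::-1])"
```

```text
time_s: 8.62
position: [0.4719, -0.0764, 0.0213]
tool_rot: [[-0.887, 0.462, -0.0], [0.462, 0.887, 0.0], [0.0, -0.0, -1.0]]
ft_force: [-0.2, -0.2, -0.1]
grip_width: -0.0003
gripper_force: 0.0
t 8.62 jig 97.5 -125.5 z 21.3 toolx ang -123.93 F jig [ 0.15 -0.25] -0.06 w -0.3 q [-23.  31. 102.  -0.  48. -86.]
```

View pics/c4.png

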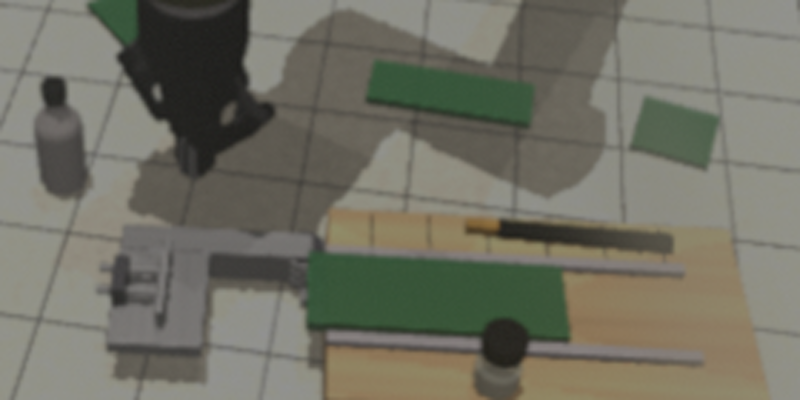

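The rest has snapped open, with its arm along the outlet direction and the shelf with lip at crop (160,290). Nothing else has moved. Lifting, turning back and going behind the strip.

```bash
python3 -m jog '[[0,0,0,0,0,-0.05,0],[0,0,0,0,0,-0.05,0],[0,0,0.163,0,0,-0.03,0],[0,0,0.163,0,0,0,0],[0,0,0.163,0,0,0,0],[0,0,0.163,0,0,0,0],[0,0,0.163,0,0,0,0],[0,0,0.163,0,0,0,0]]'; python3 -m jog '[[0,0,0,0.055,0.025,0,0],[0,0,0,0.055,0.025,0,0],[0,0,0,0.055,0.025,0,0],[0,0,0,0.055,0.025,0,0],[0,0,0,0.055,0.025,0,0],[0,0,0,0,0,0,0]]'
python3 - <<'E'
from h import *
st()
R,o=_j['R'],_j['o']; d=optics.get_image('top')
J=lambda uv,z:((ray(d,uv,z)[:,:2]*1000)-o)@R
W=lambda x,y:R@[x,y]+o
im=cv2.resize(d['pixels'][140:260,200:360],None,fx=5,fy=5,interpolation=cv2.INTER_CUBIC); cv2.imwrite('pics/c5.png',im[:,:,::-1])
for p in((93,0),(119,0),(142,46),(142,-45)): print(p,(proj(d,[[*(W(*p)/1000),.039]])[0]-[200,140])*5)
E
```

```text
time_s: 9.68
position: [0.4718, -0.0763, 0.1513]
tool_rot: [[-0.107, 0.994, -0.0], [0.994, 0.107, 0.0], [0.0, -0.0, -1.0]]
ft_force: [0.1, -0.0, 0.4]
grip_width: -0.0004
gripper_force: 0.0
time_s: 10.42
position: [0.5652, 0.2144, 0.1506]
tool_rot: [[-0.117, 0.993, -0.0], [0.993, 0.117, 0.0], [0.0, -0.0, -1.0]]
ft_force: [-0.0, -0.5, 0.1]
grip_width: -0.0
gripper_force: 0.0
t 10.43 jig -181.0 -0.4 z 150.6 toolx ang -179.67 F jig [ 0.53 -0.09] 0.15 w -0.0 q [10. 31. 73.  0. 76.  3.]Traceback (most recent call last):
  File "<stdin>", line 3, in <module>
NameError: name '_j' is not defined
```

```bash
python3 -m jog '[[0,0,0,0,0,0.05,0],[0,0,0,0,0,0.04,0],[0,0,0,0,0,0.01,0],[0,0,0,0,0,0.0025,0],[0,0,0,0,0,0.0025,0],[0,0,0,0,0,0,0]]'
python3 - <<'E'
from h import *; from h import _j
st()
R,o=_j['R'],_j['o']; d=optics.get_image('top')
W=lambda x,y:R@[x,y]+o
im=cv2.resize(d['pixels'][140:260,200:360],None,fx=5,fy=5,interpolation=cv2.INTER_CUBIC); cv2.imwrite('pics/c5.png',im[:,:,::-1])
for p in((93,0),(119,0),(142,46),(142,-45)): print(p,(proj(d,[[*(W(*p)/1000),.039]])[0]-[200,140])*5,(proj(d,[[*(W(*p)/1000),.057]])[0]-[200,140])*5)
E
```

```text
time_s: 11.18
position: [0.5657, 0.2108, 0.0473]
tool_rot: [[-0.113, 0.994, 0.002], [0.994, 0.113, 0.0], [0.0, 0.002, -1.0]]
ft_force: [-0.1, 0.2, -0.2]
grip_width: 0.0003
gripper_force: 0.0
t 11.18 jig -177.5 -0.2 z 47.3 toolx ang -179.93 F jig [-0.19 -0.07] -0.17 w 0.3 q [ 9. 37. 80.  0. 63.  3.]
(93, 0) [682.1344925  280.87758329] [682.82052438 268.83989903]
(119, 0) [746.45750789 282.61819121] [748.09950149 270.60655029]
(142, 46) [805.00321871 175.36126109] [807.48278376 161.89380773]
(142, -45) [801.60258919 392.52583516] [804.09196664 382.05892044]
```

View pics/c5.png

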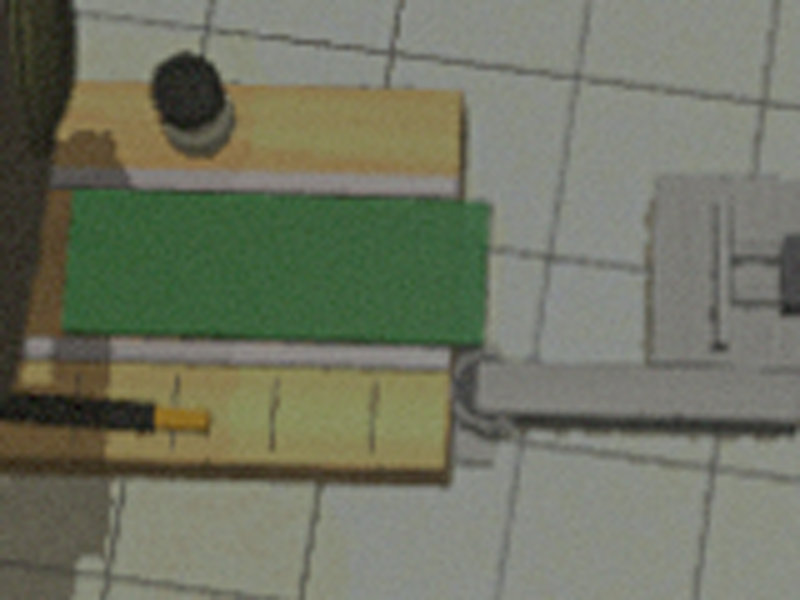

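Strip is square in the channel with its front at crop x≈488. The lip foot shows at crop x≈715, i.e. about 106–109 mm beyond the outlet, so roughly 93–96 mm of travel.

```bash
python3 -m jog '[[0,0,0,-0.003,0,0.002,0],[0,0,0,-0.003,0,0,0],[0,0,0,-0.002,0,0,0],[0,0,0,-0.0015,0,0,0],[0,0,0,-0.0015,0,0,0],[0,0,0,-0.0015,0,0,0],[0,0,0,-0.0015,0,0,0],[0,0,0,0,0,0,0]]'; python3 -c "from h import *; st()"
```

```text
time_s: 12.22
position: [0.5668, 0.1969, 0.0443]
tool_rot: [[-0.113, 0.994, -0.0], [0.994, 0.113, -0.0], [-0.0, -0.0, -1.0]]
ft_force: [0.2, 0.4, 0.4]
grip_width: -0.0001
gripper_force: 0.5
t 12.22 jig -163.5 -0.7 z 44.3 toolx ang -179.93 F jig [-0.35  0.23] 0.41 w -0.1 q [ 8. 37. 80. -0. 62.  1.]
```

```bash
python3 -m jog '[[0,0,0,-0.0015,0,0,0],[0,0,0,-0.003,0,0,0],[0,0,0,-0.004,0,0,0],[0,0,0,-0.004,0,0,0],[0,0,0,-0.004,0,0,0]]'; python3 -c "from h import *; st()"; python3 -m jog '[[0,0,0,-0.005,0,0,0],[0,0,0,-0.005,0,0,0],[0,0,0,-0.005,0,0,0],[0,0,0,-0.005,0,0,0],[0,0,0,-0.005,0,0,0],[0,0,0,-0.005,0,0,0],[0,0,0,-0.005,0,0,0]]';  python3 -c "from h import *; st()"
```

```text
time_s: 12.85
position: [0.5688, 0.1802, 0.0444]
tool_rot: [[-0.113, 0.994, 0.0], [0.994, 0.113, 0.0], [-0.0, 0.0, -1.0]]
ft_force: [-0.1, 2.2, 1.0]
grip_width: -0.0003
gripper_force: 0.9
t 12.85 jig -146.7 -0.6 z 44.4 toolx ang -179.93 F jig [-2.2   0.13] 1.0 w -0.3 q [ 6. 37. 81. -0. 62. -0.]
time_s: 13.72
position: [0.5727, 0.1454, 0.0443]
tool_rot: [[-0.113, 0.994, 0.0], [0.994, 0.113, -0.0], [-0.0, 0.0, -1.0]]
ft_force: [-0.4, 2.0, 1.0]
grip_width: -0.0
gripper_force: 1.0
t 13.72 jig -111.7 -0.6 z 44.3 toolx ang -179.92 F jig [-2.07 -0.18] 1.02 w -0.0 q [ 3. 37. 82. -0. 61. -4.]
```

```bash
python3 -m jog '[[0,0,0,-0.004,0,0,0],[0,0,0,-0.004,0,0,0],[0,0,0,-0.004,0,0,0],[0,0,0,-0.003,0,0,0],[0,0,0,-0.002,0,0,0],[0,0,0,-0.002,0,0,0],[0,0,0,-0.002,0,0,0]]'
python3 - <<'E'
from h import *
st()
d=optics.get_image('top'); im=cv2.resize(d['pixels'][160:235,255:355],None,fx=8,fy=8,interpolation=cv2.INTER_CUBIC); cv2.imwrite('pics/c6.png',im[:,:,::-1])
E
```

```text
time_s: 14.6
position: [0.575, 0.1248, 0.0443]
tool_rot: [[-0.113, 0.994, 0.0], [0.994, 0.113, 0.0], [0.0, 0.0, -1.0]]
ft_force: [-0.5, 1.9, 0.2]
grip_width: 0.0001
gripper_force: 1.0
t 14.60 jig -91.0 -0.5 z 44.3 toolx ang -179.92 F jig [-1.96 -0.3 ] 0.15 w 0.1 q [ 1. 37. 82.  0. 61. -6.]
```

View pics/c6.png

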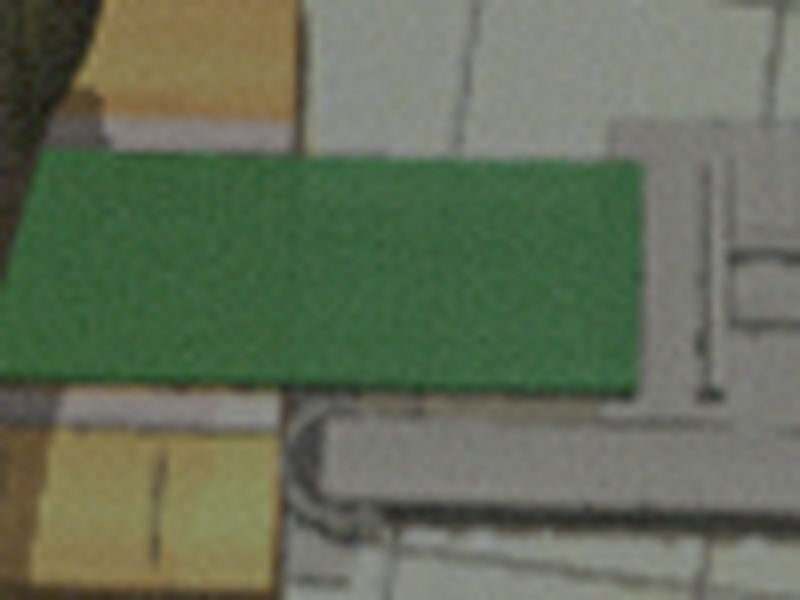

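The strip front (crop x≈640) lies over the shelf, about 16 mm short of the lip (x≈705). Closing in.

```bash
python3 -m jog '[[0,0,0,-0.002,0,0,0],[0,0,0,-0.002,0,0,0],[0,0,0,-0.002,0,0,0],[0,0,0,-0.002,0,0,0],[0,0,0,-0.001,0,0,0],[0,0,0,-0.001,0,0,0],[0,0,0,-0.001,0,0,0]]';python3 -c "from h import *; st()"; python3 -m jog '[[0,0,0,-0.0005,0,0,0],[0,0,0,-0.0005,0,0,0],[0,0,0,-0.0005,0,0,0],[0,0,0,-0.0005,0,0,0]]'; python3 -c "from h import *; st()"
```

```text
time_s: 15.52
position: [0.5763, 0.1139, 0.0443]
tool_rot: [[-0.113, 0.994, -0.0], [0.994, 0.113, 0.0], [0.0, -0.0, -1.0]]
ft_force: [-0.4, 1.8, 0.6]
grip_width: 0.0003
gripper_force: 1.2
t 15.53 jig -80.0 -0.5 z 44.3 toolx ang -179.93 F jig [-1.83 -0.18] 0.59 w 0.3 q [-0. 36. 83.  0. 61. -7.]
time_s: 16.02
position: [0.5765, 0.112, 0.0443]
tool_rot: [[-0.113, 0.994, 0.0], [0.994, 0.113, -0.0], [-0.0, 0.0, -1.0]]
ft_force: [0.7, 2.4, 0.5]
grip_width: -0.0001
gripper_force: 1.2
t 16.02 jig -78.0 -0.5 z 44.3 toolx ang -179.92 F jig [-2.3   0.97] 0.51 w -0.1 q [-1. 36. 83. -0. 61. -7.]
```

```bash
python3 -m jog '[[0,0,0,-0.0004,0,0,0],[0,0,0,-0.0004,0,0,0]]' |grep ft; python3 -c "from h import *; st()"
```

```text
ft_force: [-0.1, 2.6, 0.8]
t 16.27 jig -77.2 -0.5 z 44.3 toolx ang -179.93 F jig [-2.57  0.2 ] 0.79 w -0.3 q [-1. 36. 83.  0. 61. -7.]
```

```bash
python3 -m jog '[[0,0,0,-0.0003,0,0,0],[0,0,0,-0.0003,0,0,0]]' |grep ft; python3 -c "from h import *; st()"
```

```text
ft_force: [0.0, 3.0, 1.1]
t 16.52 jig -76.6 -0.5 z 44.3 toolx ang -179.93 F jig [-3.03  0.35] 1.05 w -0.2 q [-1. 36. 83.  0. 61. -7.]
```

```bash
python3 -m jog '[[0,0,0,-0.0003,0,0,0],[0,0,0,-0.0003,0,0,0]]' |grep ft; python3 -c "from h import *; st()"
```

```text
ft_force: [0.1, 2.9, 1.0]
t 16.77 jig -76.0 -0.5 z 44.4 toolx ang -179.92 F jig [-2.87  0.42] 0.98 w -0.0 q [-1. 36. 83. -0. 61. -7.]
```

```bash
python3 -m jog '[[0,0,0,-0.0004,0,0,0],[0,0,0,-0.0004,0,0,0]]' |grep ft; python3 -c "from h import *; st()"
```

```text
ft_force: [0.3, 1.8, 1.7]
t 17.02 jig -75.2 -0.5 z 44.3 toolx ang -179.93 F jig [-1.79  0.48] 1.72 w 0.0 q [-1. 36. 83. -0. 61. -7.]
```

```bash
python3 -m jog '[[0,0,0,-0.0002,0,0,0],[0,0,0,-0.0002,0,0,0]]' |grep ft; python3 -c "from h import *; st()"
```

```text
ft_force: [-0.6, 2.6, 0.9]
t 17.27 jig -74.9 -0.5 z 44.3 toolx ang -179.93 F jig [-2.68 -0.3 ] 0.93 w -0.1 q [-1. 36. 83.  0. 61. -7.]
```

Still just drag (about 2.5 N); continuing in sub-millimetre steps.

```bash
python3 -m jog '[[0,0,0,-0.0004,0,0,0],[0,0,0,-0.0004,0,0,0]]' |grep ft; python3 -c "from h import *; st()"
```

```text
ft_force: [-0.2, 5.1, 1.4]
t 17.52 jig -74.4 -0.5 z 44.3 toolx ang -179.93 F jig [-5.09  0.38] 1.39 w -0.2 q [-1. 36. 83.  0. 61. -7.]
```

```bash
python3 -m jog '[[0,0,0,-0.0003,0,0,0],[0,0,0,-0.0002,0,0,0]]' |grep ft; python3 -c "from h import *; st()"
```

```text
ft_force: [0.7, 7.3, 2.1]
t 17.77 jig -74.1 -0.5 z 44.3 toolx ang -179.93 F jig [-7.15  1.53] 2.06 w -0.1 q [-1. 36. 83.  0. 61. -7.]
```

Lip met: 7.2 N at the wrist less about 2.3 N drag leaves roughly 5 N on the lip. Holding.

```bash
python3 -m jog '[[0,0,0,0,0,0,0],[0,0,0,0,0,0,0],[0,0,0,0,0,0,0],[0,0,0,0,0,0,0]]' |grep ft; python3 -c "from h import *; st()"
```

```text
ft_force: [0.0, 6.3, 1.0]
t 18.27 jig -74.1 -0.5 z 44.4 toolx ang -179.92 F jig [-6.24  0.71] 1.03 w -0.1 q [-1. 36. 83.  0. 61. -7.]
```

```bash
python3 -m jog '[[0,0,0,0,0,0,0],[0,0,0,0,0,0,0],[0,0,0,0.0005,0,0,0],[0,0,0,0.001,0,0,0],[0,0,0,0.003,0,0,0],[0,0,0,0.015,0,0,0],[0,0,0,0.02,0,0,0],[0,0,0,0.02,0,-0.04,0],[0,0,0,0.04,0,-0.05,0],[0,0,0,0.04,0,-0.05,0]]' |grep ft; python3 -m jog '[[0,0,0,0.05,0,0,0],[0,0,0,0.04,0,0,0],[0,0,0,0,0,0,0],[0,0,0,0,0,0,0]]'|grep ft
python3 - <<'E'
from h import *
st()
d=optics.get_image('top'); a=cv2.resize(d['pixels'][140:290,140:410],None,fx=2.96,fy=2.96,interpolation=cv2.INTER_CUBIC)
cv2.imwrite('pics/c7.png',a[:,:,::-1])
E
```

```text
ft_force: [0.8, -0.2, -0.2]
ft_force: [0.1, -0.1, -0.2]
t 20.02 jig -301.5 -1.2 z 181.7 toolx ang -179.88 F jig [0.16 0.1 ] -0.18 w 0.0 q [21. 33. 63. -0. 84. 14.]
```

View pics/c7.png

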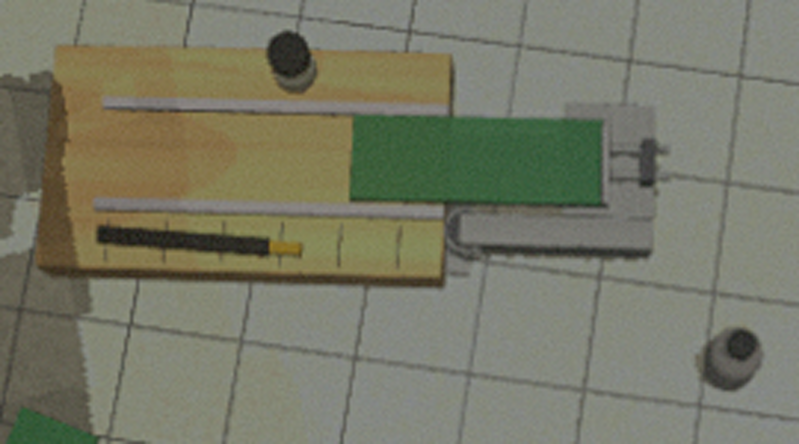

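The strip lies square against the lip (crop x≈604), the rest is out, and the jar, cutter and glue bottle are where they were. Handing in.

```bash
python3 -c "from rig import job; print(job.close_job())"
```

```text
the job is handed in; nothing more can be done
None
```

I snapped the rest open with at most about 9 N measured, pushed the strip to the lip and pressed it home with roughly 5 N (about 7 N at the wrist, drag included), backed the arm clear and handed the job in at about 20 s. The last picture showed the strip against the lip and the jar, cutter and glue bottle unmoved.

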